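# Set up the pipe blow-off rack

## Task

Get the blow-off rack ready for the cut pipes: first shut its air valve, then swing the folded support leg up until it seats upright in its detent. With the air still shut, lay every nutted pipe from the bench into the rack, one to a notch, each resting in a notch of both combs; when all are in, set the air valve half open (lever at 45 degrees) and leave it so.

Things in the scene. Friction and masses are not known exactly. Their poses are not given: they have to be found in the camera images.
- rack: Pipe blow-off rack fixed on a grey steel plate, yaw within 9 degrees. Origin on the bench under its centre; x away from the robot, y left. Fixed dark saw-tooth comb (12 mm thick) at x = 38 mm; the leg's comb at x = -38 mm once upright: 64 mm free between them. Four V notches each at y = -84, -28, 28, 84 mm, bottoms 90, tooth tips 118 mm up. Air header with nozzles beyond, tips at x = 97 mm, 117 mm high.
- notch1 (a point): Where the centre of a pipe lies when seated in notch 1 of both combs: half-way between the combs, 105 mm above the bench; axes as the rack's, pipe along x. Notch 1 is next to the valve, 4 at the left. Notches are 56 mm apart: 45 mm from this axis to a neighbouring bare pipe, so open fingers only part way here.
- notch2 (a point): Where the centre of a pipe lies when seated in notch 2 of both combs: half-way between the combs, 105 mm above the bench; axes as the rack's, pipe along x. Notch 1 is next to the valve, 4 at the left. Notches are 56 mm apart: 45 mm from this axis to a neighbouring bare pipe, so open fingers only part way here.
- notch3 (a point): Where the centre of a pipe lies when seated in notch 3 of both combs: half-way between the combs, 105 mm above the bench; axes as the rack's, pipe along x. Notch 1 is next to the valve, 4 at the left. Notches are 56 mm apart: 45 mm from this axis to a neighbouring bare pipe, so open fingers only part way here.
- notch4 (a point): Where the centre of a pipe lies when seated in notch 4 of both combs: half-way between the combs, 105 mm above the bench; axes as the rack's, pipe along x. Notch 1 is next to the valve, 4 at the left. Notches are 56 mm apart: 45 mm from this axis to a neighbouring bare pipe, so open fingers only part way here.
- leg (a joint): Support leg of the rack: a saw-tooth comb (dark steel, 270 mm wide) on a hinge along rack y, 30 mm above the bench. 0 = folded flat toward the robot, grows as it swings up; 1.571 = upright at its stop, held by a spring-ball detent. Starts at 0.02 to 0.35, stays where left (0.3 N m). The detent's bump, from about 1.28 on, takes some 5 to 10 N more at the grip bar; then push on to the stop.
- leg_grip (a point): Middle of the leg's grip bar: round bare steel, 14 mm thick, parallel to the hinge (rack y), 54 mm long, free all round, sticking out at the left (+y) end of the leg, 80 mm from the hinge line. Can be pinched from above with a moderate grip of some 20 N: less may slip at the detent, more hinders it from turning in the fingers as the leg swings.
- leg_hinge (a point): Fixed point on the leg's hinge line, 30 mm up, level with the grip bar's middle along rack y. The bar's middle swings about it on an 80 mm arc, from rack -x (toward the robot) at 0 to straight above it at 1.571. Axes as the rack's.
- valve (a joint): Ball-valve lever, angle about its vertical stem: 0 = shut (lever square to its pipe, pointing away from the rack, rack -y), 1.571 = fully open (lever along its pipe, rack +x), 0.785 = half open; grows anticlockwise seen from above. Stops at both ends; stays where left (0.12 N m). Starts at 1.0 to 1.5.
- lever_grip (a point): Point to grip on the valve lever: centre line, 65 mm from the stem, mid height, 105 mm above the bench. The lever is a straight bar with a black sleeve, 14 mm wide, 16 mm high, its end 90 mm from the stem. Below it only the bench or its 22 mm feed pipe and brass valve body (top 63 mm up).
- valve_stem (a point): Fixed point on the valve's vertical stem axis at lever height, 105 mm above the bench, at the right-hand (-y) side of the rack. Axes as the rack's.
- pipe1_center (a point): Centre of a loose steel pipe, 150 mm long, 21 mm thick, with a square nut (28 mm wide, 16 mm long) at each end, 118 mm of bare pipe between; about 0.28 kg. x along the pipe, either way round. Lies on its nuts on the bench at the robot's right, axis 14 mm up. Two to four such pipes are there; an absent one reads None.
- pipe2_center (a point): Centre of a loose steel pipe, 150 mm long, 21 mm thick, with a square nut (28 mm wide, 16 mm long) at each end, 118 mm of bare pipe between; about 0.28 kg. x along the pipe, either way round. Lies on its nuts on the bench at the robot's right, axis 14 mm up. Two to four such pipes are there; an absent one reads None.
- pipe3_center (a point): Centre of a loose steel pipe, 150 mm long, 21 mm thick, with a square nut (28 mm wide, 16 mm long) at each end, 118 mm of bare pipe between; about 0.28 kg. x along the pipe, either way round. Lies on its nuts on the bench at the robot's right, axis 14 mm up. Two to four such pipes are there; an absent one reads None.
- pipe4_center (a point): Centre of a loose steel pipe, 150 mm long, 21 mm thick, with a square nut (28 mm wide, 16 mm long) at each end, 118 mm of bare pipe between; about 0.28 kg. x along the pipe, either way round. Lies on its nuts on the bench at the robot's right, axis 14 mm up. Two to four such pipes are there; an absent one reads None.
Things that resemble listed ones, but are neither listed nor needed, are in the scene too. What is shaped like the part that bears pipe2_center but blue or pink is not meant.

How it is judged:
By the outcome, as a careful person would: the job done as asked, in the order asked, and still so for the second after the job is handed in, with the robot touching nothing.
Of pipe1, pipe2, pipe3, pipe4 only 2 to 4 are there at a start; the rules pass over those that are not, and their reading is None.
At some moment in a run one of pipe1, pipe2, pipe3, pipe4 may be knocked a few centimetres aside while the robot is not near it.
Once in a run the grip may slacken for a moment while it holds something.
It also fails if it takes over 210 s, if anything falls off the work surface, if the arm or the gripper's body presses on something with over 40 N, if the wrist force passes 120 N, or if a joint passes its speed limit or range.

## Robot

A 6-joint arm with a two-finger parallel gripper is mounted at the origin on the work surface. World frame = base frame: x ahead of the robot, y to its left, z up, the work surface at z = 0. Lengths are in m, angles in rad, forces in N, time in s.
With the tool pointing down it reaches from about 0.3 to 0.825 m from the base axis. Payload 5.4 kg.
Tool frame: the origin (TCP) lies at the very end of the fingers, on their centre line; the grasp point (between the pads) lies 19 mm behind it; z points along the fingers, y is the line along which they close (so a half turn about z gives the same grasp; the last joint's range is limited). The gripper opens to 92 mm and grips with 3 to 60 N. Pads are 20 mm wide; open, the fingers measure 128 mm over their backs; the gripper's body (75 mm by 189 mm) begins 69 mm behind the grasp point.
Start: joints at [-0.21, 0.158, 1.597, -0, 1.386, -0.21], TCP at [0.575, -0, 0.215] pointing down, gripper open.
Joint ranges: [-2.91, 2.91], [-0.94, 2.29], [0.18, 2.7], [-1.29, 4.43], [0.17, 2.64], [-3, 3]. Speed limits (rad/s): [2.57, 2.57, 3.14, 3.14, 3.14, 3.14].

## Interface

Orientations are given as a rotation vector (axis times angle).
In Python, from workcell import bot gives the robot as it stands. Calls block until the motion is done:
- bot.goto(position, orientation): joint-space move of the TCP to a pose.
- bot.line_to(position, rot=None, max_speed=0.15): straight line of the TCP; rot=None keeps the orientation; max_speed is the mean speed in m/s.
- bot.set_joints(angles): joint-space move.
- bot.set_gripper(opening, newtons=None): opening from 0.0 (shut) to 1.0 (fully open); newtons is the grip in N (None keeps the last); returns when the fingers have stopped.
- bot.hold(seconds).
- bot.inverse_kinematics(position, orientation): joint angles nearest the present ones, or None.
- bot.read_camera(name): name is "scene" or "side" or "wrist"; returns a dict with "pixels" (400x640x3 uint8, blue, green, red), "fx", "fy", "cx", "cy" (pixels), "R" (3x3) and "t" (3): a world point X has camera coordinates R X + t. Camera axes: x right, y down, z forward; pixel columns grow to the right and rows downward; lengths in m; the calibration is good to about 2 mm. The wrist camera is an equidistant fisheye: a pixel r from the principal point sees the ray r / f radians off the axis. A picture is of the moment at which its call begins. There is no depth.
A pose or a line that the arm cannot do raises bot.MotionError and nothing moves.
- bot.job_done(): hands the job in; it is judged then, once.
Readings, each from a call of its own:
- bot.current_clock(): time.
- bot.current_joints(): joint angles.
- bot.current_joint_vel(): joint speeds.
- bot.current_effort(): joint torques, N m.
- bot.current_ee_pos(): TCP position.
- bot.current_tool_rot(): TCP orientation.
- bot.current_contact_force(): force on the tool from outside, world axes, zero at the start.
- bot.current_ft_torque(): the same for the moment, N m.
- bot.current_opening(): opening from 0.0 (shut) to 1.0 (fully open).
- bot.current_grip_force(): force on a finger pad.
Only numpy, scipy, OpenCV 4.12 (cv2) and the standard library are available. Lean on these libraries where they do the work, as an engineer would, in place of code of your own. Each camera call takes 0.05 s, during which the arm holds its last target. There are 200 camera calls.

## Working session

There is one attempt and no reset: what is moved stays moved. The work goes in short steps, each a Python script; the robot and the scene stay as the last script left them, time stands still between calls to the robot, and variables do not carry over. Pictures are saved under pics/ and viewed, at most 14 in all, crops included, and the job is handed in when it is done.

```bash
ls; mkdir -p pics; python3 - <<'E'
from workcell import bot
import cv2,numpy as np
for n in("scene","side","wrist"):
    c=bot.read_camera(n); cv2.imwrite(f"pics/{n}0.png",c["pixels"])
    print(n,c["fx"],c["cx"],c["cy"],np.round(-np.array(c["R"]).T@c["t"],3),np.round(c["R"],2).tolist())
print(bot.current_clock(),bot.current_tool_rot())
E
```

```text
pics
scene 450.1089420964135 317.12676101845767 200.45062422830384 [ 1.141 -0.46   0.929] [[0.49, 0.87, 0.0], [0.63, -0.35, -0.7], [-0.61, 0.34, -0.72]]
side 447.0064253636452 314.68448670848034 199.8273421705714 [-0.212 -0.723  0.834] [[0.72, -0.69, 0.02], [-0.42, -0.46, -0.78], [0.55, 0.56, -0.62]]
wrist 309.70691628693146 324.7280604385045 205.46720737889618 [0.575 0.084 0.385] [[1.0, -0.0, -0.0], [0.0, -0.96, 0.29], [-0.0, -0.29, -0.96]]
0.15 [-2.22065475e+00 -2.22059550e+00  1.21630102e-03]
```

View pics/scene0.png

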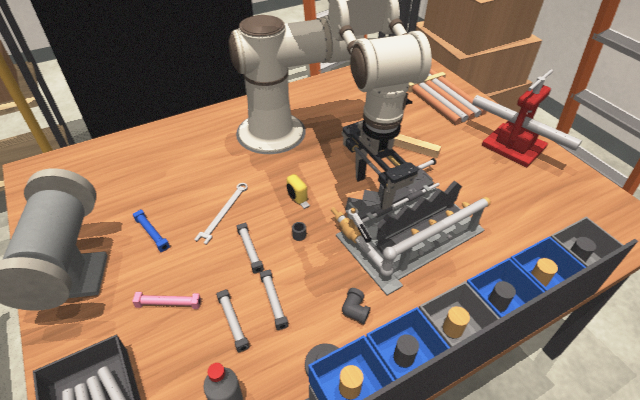

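View pics/side0.png

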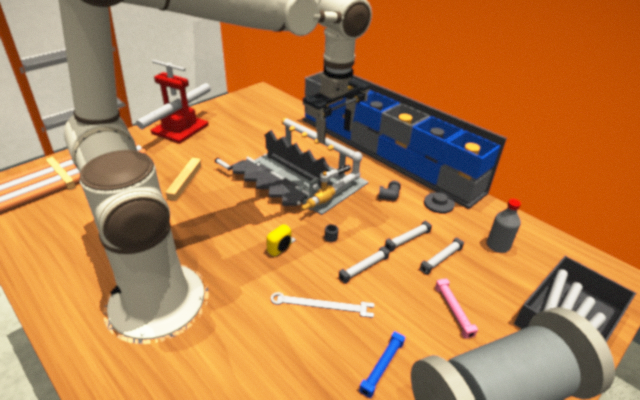

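View pics/wrist0.png

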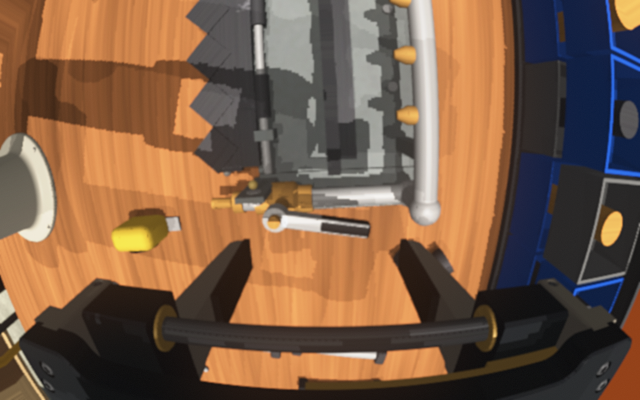

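Three nutted pipes lie on the bench: scene (249,248), (274,299) and (233,320). The rack's leg is folded and its bar is near side (222,162). In the wrist view the valve stem is at (274,222) and the lever end at (370,229). Next I'll write helpers and take a higher view.

```bash
cat > h.py <<'E'
from workcell import bot
import cv2,numpy as np
from scipy.spatial.transform import Rotation as Ro
def shot(n,f=None):
    c=bot.read_camera(n); c["R"]=np.array(c["R"]);c["t"]=np.array(c["t"]);c["n"]=n
    if f: cv2.imwrite(f"pics/{f}.png",c["pixels"])
    np.save(f"cam_{f or n}.npy",c,allow_pickle=True); return c
def load(f): return np.load(f"cam_{f}.npy",allow_pickle=True).item()
def ray(c,p):
    u=(np.array(p,float)-[c["cx"],c["cy"]])/[c["fx"],c["fy"]]
    if c["n"]=="wrist":
        r=np.hypot(*u)+1e-12; d=np.r_[u/r*np.sin(r),np.cos(r)]
    else: d=np.r_[u,1]
    return -c["R"].T@c["t"], c["R"].T@(d/np.linalg.norm(d))
def pt(c,p,z):
    o,d=ray(c,p); return o+d*(z-o[2])/d[2]
def proj(c,X):
    q=c["R"]@np.array(X,float)+c["t"]
    if c["n"]=="wrist":
        r=np.hypot(q[0],q[1]);a=np.arctan2(r,q[2]);u=q[:2]/(r+1e-12)*a
    else: u=q[:2]/q[2]
    return u*[c["fx"],c["fy"]]+[c["cx"],c["cy"]]
def tri(c1,p1,c2,p2):
    (o1,d1),(o2,d2)=ray(c1,p1),ray(c2,p2)
    s=np.linalg.lstsq(np.c_[d1,-d2],o2-o1,rcond=None)[0]
    a,b=o1+s[0]*d1,o2+s[1]*d2
    return (a+b)/2,np.linalg.norm(a-b)
def rot(yaw):  # tool down, closing line (tool y) at angle yaw from world x
    y=np.r_[np.cos(yaw),np.sin(yaw),0];z=np.r_[0,0,-1.]
    return Ro.from_matrix(np.c_[np.cross(y,z),y,z]).as_rotvec()
E
python3 - <<'E'
from h import *
np.set_printoptions(precision=4,suppress=True)
print(Ro.from_rotvec(rot(0)).as_matrix(), Ro.from_rotvec(bot.current_tool_rot()).as_matrix())
R0=bot.current_tool_rot()
for p in ([.52,.08,.42],[.55,.06,.38],[.52,.06,.35]):
    try: bot.goto(p,R0);break
    except bot.MotionError as e: print(p,e)
c=shot("wrist","w1")
cv2.imwrite("pics/w1b.png",cv2.resize(c["pixels"],(800,500)))
print(p,bot.current_clock())
E
```

```text
[[ 0.  1.  0.]
 [ 1.  0. -0.]
 [-0.  0. -1.]] [[ 0.      1.     -0.0014]
 [ 1.     -0.      0.0003]
 [ 0.0003 -0.0014 -1.    ]]
[0.52, 0.08, 0.42] 1.1083
```

View pics/w1b.png

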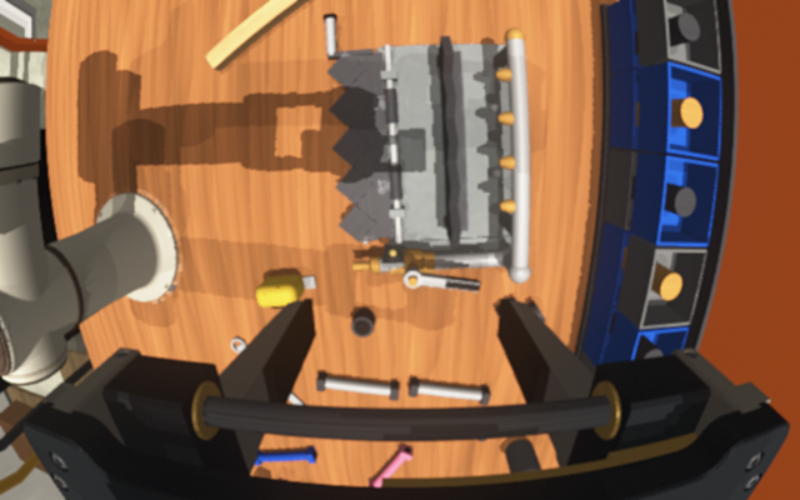

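The rack is fully in view. The four orange nozzles are near display (507,74..206), the stem at (413,280), the lever end at (480,285), and the bar runs (331,15)-(333,57). I'll measure now.

```bash
python3 - <<'E'
from h import *
np.set_printoptions(precision=4,suppress=True)
c=load("w1");im=c["pixels"];hsv=cv2.cvtColor(im,cv2.COLOR_BGR2HSV)
print("nozzle px hsv",hsv[94,406],hsv[60,405])
m=cv2.inRange(hsv,(12,140,120),(28,255,255));roi=np.zeros_like(m);roi[40:180,390:418]=255
n,l,s,ce=cv2.connectedComponentsWithStats(m&roi)
T=[]
for i in range(1,n):
    if s[i,4]>15:
        x,y=s[i,0]-.5,ce[i,1]; P=pt(c,(x,y),.117);T.append(P);print(s[i],P)
T=np.array(T)
if len(T)==4:
    print("spacing",np.linalg.norm(np.diff(T,axis=0),axis=1))
    e=T[0]-T[-1];yaw=np.arctan2(-e[0],e[1]);print("yaw deg",np.degrees(yaw))
    ctr=T.mean(0);ex=np.r_[np.cos(yaw),np.sin(yaw),0];print("origin",ctr-.097*ex)
D=lambda x,y,z:pt(c,(x*.8,y*.8),z)
print("stem",D(413,280,.112),"lever end",D(480,285,.105))
for z in(.03,.05):print("bar",D(331,16,z),D(333,57,z))
print("hinge",D(390,47,.03),D(398,243,.03))
# white bar mask
m=cv2.inRange(hsv,(0,0,120),(180,70,255));roi[:]=0;roi[5:52,255:275]=255
q=np.argwhere((m&roi)>0);print("bar px",len(q),q.min(0),q.max(0),q.mean(0))
# pipes in scene/side: print wrist pipe estimates
print("pipes",D(358,386,.014),D(449,390,.014))
for f,ps in(("scene",[(249,248),(274,299),(233,320)]),):
    cc=shot(f);[print(f,pt(cc,p,.014)) for p in ps]
cc=shot("side");[print("side",pt(cc,p,.014)) for p in[(364,265),(409,236),(442,255)]]
E
```

```text
nozzle px hsv [ 19 150 239] [ 19 152 236]
[397  55  12  10  89] [0.6276 0.2493 0.117 ]
[398  90  12  10  92] [0.6294 0.1945 0.117 ]
[400 125  11  10  86] [0.6338 0.1398 0.117 ]
[400 160  11  10  85] [0.6361 0.085  0.117 ]
spacing [0.0548 0.0549 0.0549]
yaw deg 2.9719748997209936
origin [0.5348 0.1621 0.117 ]
stem [ 0.528  -0.0157  0.112 ] lever end [ 0.6192 -0.0259  0.105 ]
bar [0.4103 0.355  0.03  ] [0.4142 0.2901 0.03  ]
bar [0.4142 0.3482 0.05  ] [0.418  0.2855 0.05  ]
hinge [0.496  0.3019 0.03  ] [0.5066 0.0125 0.03  ]
bar px 232 [ 14 260] [ 45 274] [ 29.2543 264.5345]
pipes [ 0.431  -0.2602  0.014 ] [ 0.597  -0.2688  0.014 ]
scene [ 0.4333 -0.2611  0.014 ]
scene [ 0.6003 -0.2692  0.014 ]
scene [ 0.6049 -0.373   0.014 ]
side [ 0.4257 -0.2615  0.014 ]
side [ 0.5956 -0.2734  0.014 ]
side [ 0.6007 -0.3747  0.014 ]
```

```bash
cat >> h.py <<'E'
YAW=np.radians(2.5);ORG=np.array([.537,.162]);STEM=np.array([.528,-.0157])
def W(x,y,z):  # rack -> world
    c,s=np.cos(YAW),np.sin(YAW);return np.r_[ORG+[c*x-s*y,s*x+c*y],z]
def lev(v,r=.065,z=.086): # valve angle -> TCP pose
    a=YAW-np.pi/2+v; return np.r_[STEM+r*np.array([np.cos(a),np.sin(a)]),z],rot(a+np.pi/2)
E
python3 - <<'E'
from h import *
np.set_printoptions(precision=3,suppress=True)
v=1.571-.155
for q in(v,.785,0): p,r=lev(q,z=.18);print(bot.inverse_kinematics(p,r))
p,r=lev(v,z=.17);bot.goto(p,r)
bot.set_gripper(.5,15)
shot("wrist","w2")
p,r=lev(v);bot.line_to(p)
bot.set_gripper(0,15)
f0=bot.current_contact_force();print(bot.current_opening(),bot.current_grip_force(),f0)
for q in np.arange(v-.12,-.2,-.12):
    q=max(q,-.12);p,r=lev(q);bot.line_to(p,r,max_speed=.06)
    f=np.array(bot.current_contact_force());a=YAW-np.pi/2+q
    ft=f@np.r_[-np.sin(a),np.cos(a),0];fr=f@np.r_[np.cos(a),np.sin(a),0]
    print(round(q,2),round(ft,1),round(fr,1),f,bot.current_ft_torque())
    if ft>12 :break
print(bot.current_clock())
E
```

```text
[-0.242  0.231  1.583 -0.     1.328 -1.702]
[-0.312  0.196  1.624 -0.     1.322 -1.14 ]
[-0.376  0.089  1.743  0.     1.31  -0.42 ]
0.1537942729631446 14.966250658035278 [-0.468  1.352  1.015]
1.3 1.6 -2.0 [-1.61   1.996  4.514] [ 0.342  0.148 -0.199]
1.18 1.9 -3.2 [-2.332  2.858  4.592] [ 0.438  0.342 -0.221]
1.06 0.7 -3.9 [-3.152  2.362  5.633] [ 0.458  0.382 -0.14 ]
0.94 0.4 -3.1 [-2.385  2.08   6.101] [ 0.478  0.39  -0.125]
0.82 0.3 -3.9 [-2.752  2.82   5.37 ] [ 0.535  0.388 -0.182]
0.7 -0.3 -3.1 [-2.343  2.091  6.002] [ 0.53   0.469 -0.128]
0.58 -0.7 -4.8 [-3.327  3.53   6.676] [ 0.5    0.433 -0.046]
0.46 -1.8 -4.9 [-3.893  3.422  5.828] [ 0.536  0.432 -0.019]
0.34 -1.4 -3.1 [-2.457  2.324  6.853] [0.509 0.5   0.047]
0.22 -1.9 -3.5 [-2.741  2.909  6.492] [0.499 0.549 0.053]
0.1 -3.1 -3.1 [-3.487  2.668  7.167] [0.431 0.513 0.104]
-0.02 3.5 -3.5 [3.475 3.567 0.139] [ 0.604 -0.594  0.316]
-0.12 26.7 -8.7 [ 27.321   6.655 -15.663] [ 1.318 -4.431  0.34 ]
8.45
```

The valve is at its shut stop: 3.5 N at -0.02 rad, rising to 27 N past it. Next I'll release it and look at the leg's bar from close by.

```bash
python3 - <<'E'
from h import *
np.set_printoptions(precision=4,suppress=True)
p,r=lev(-.03);bot.line_to(p,r);print(bot.current_contact_force())
bot.set_gripper(.45);bot.line_to(lev(0,z=.2)[0],max_speed=.3)
bot.goto([.44,.24,.24],rot(YAW))
c=shot("wrist","w3");cv2.imwrite("pics/w3b.png",cv2.resize(c["pixels"],(800,500)))
print(bot.current_clock(),bot.current_joints())
s=shot("scene","s3");cv2.imwrite("pics/s3b.png",cv2.resize(s["pixels"][90:310,200:510],(775,550)))
E
```

```text
[5.4392 4.5317 0.2575]
11.1167 [ 0.2558 -0.052   1.7667 -0.0004  1.4278  0.2138]
```

View pics/w3b.png

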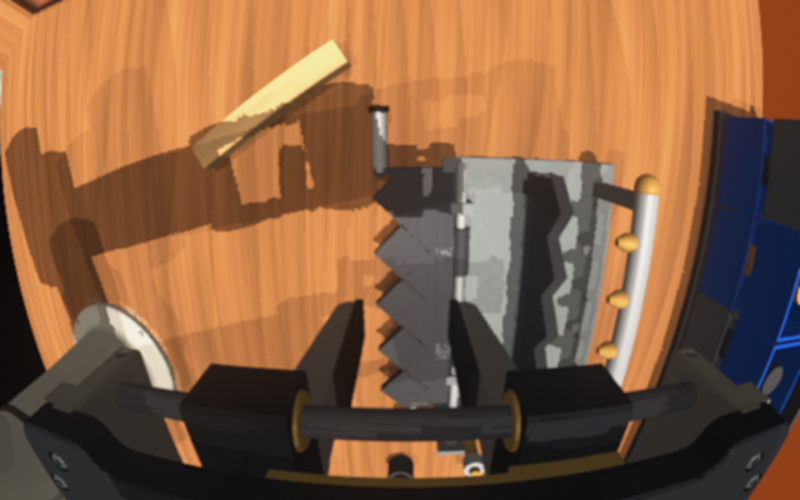

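View pics/s3b.png

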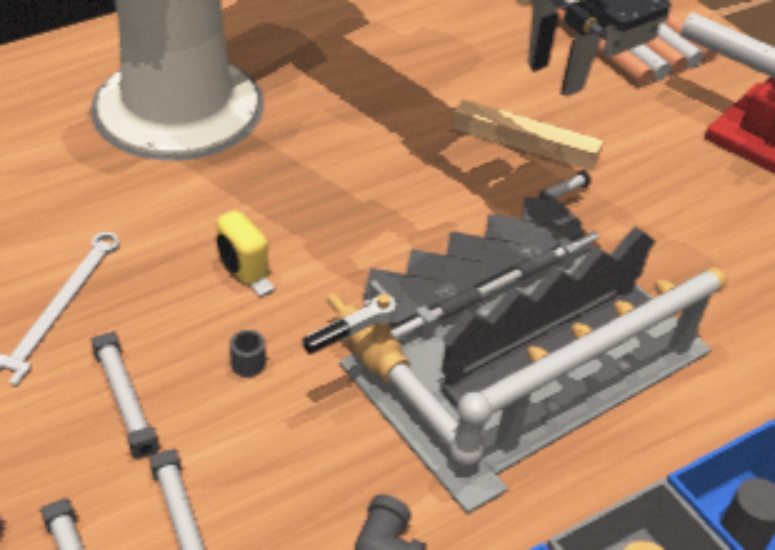

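The leg is only slightly raised. The bar runs w3 (379,108)-(381,172), with its black end cap at scene crop (585,180). The lever stands square to its pipe. I'll triangulate the bar.

```bash
python3 - <<'E'
from h import *
np.set_printoptions(precision=4,suppress=True)
w,s,w1=load("w3"),load("s3"),load("w1")
S=lambda x,y:(200+x/2.5,90+y/2.5);D=lambda x,y:(x*.8,y*.8)
print("cap",tri(w,D(379,107),s,S(585,180)))
print("cap w1/w3",tri(w,D(379,107),w1,D(330,15)))
print("hdr end",tri(w,D(648,184),s,S(716,276)), W(.12,.11,.117))
print("stem",tri(w1,D(413,280),s,S(384,303)))
for z in(.03,.04,.05,.06):print(z,pt(w,D(379,107),z),pt(w,D(381,172),z),pt(s,S(585,180),z),"tip leg right",pt(w,D(383,388),z))
print("hinge",pt(w,D(461,160),.036),pt(w,D(461,240),.036))
# nozzle refine
im=w["pixels"];hsv=cv2.cvtColor(im,cv2.COLOR_BGR2HSV)
m=cv2.inRange(hsv,(12,140,120),(28,255,255));roi=np.zeros_like(m);roi[180:300,470:512]=255
n,l,st,ce=cv2.connectedComponentsWithStats(m&roi)
for i in range(1,n):
    if st[i,4]>15:print(st[i],pt(w,(st[i,0]-.5,ce[i,1]),.117))
print([W(.097,y,.117) for y in(.084,.028,-.028)])
E
```

```text
cap (array([0.4102, 0.3561, 0.0296]), np.float64(0.002790514950463168))
cap w1/w3 (array([0.4098, 0.3547, 0.0359]), np.float64(0.0003094968508243362))
hdr end (array([0.6553, 0.3073, 0.1074]), np.float64(0.001150596161145817)) [0.6521 0.2771 0.117 ]
stem (array([ 0.5289, -0.0136,  0.1154]), np.float64(0.0025432872059870095))
0.03 [0.4092 0.3551 0.03  ] [0.4135 0.2911 0.03  ] [0.4116 0.3566 0.03  ] tip leg right [0.4211 0.0392 0.03  ]
0.04 [0.41   0.3543 0.04  ] [0.4141 0.2919 0.04  ] [0.4198 0.3475 0.04  ] tip leg right [0.4215 0.0467 0.04  ]
0.05 [0.4107 0.3534 0.05  ] [0.4147 0.2928 0.05  ] [0.4279 0.3384 0.05  ] tip leg right [0.4219 0.0541 0.05  ]
0.06 [0.4114 0.3526 0.06  ] [0.4153 0.2936 0.06  ] [0.436  0.3294 0.06  ] tip leg right [0.4223 0.0616 0.06  ]
hinge [0.4904 0.3071 0.036 ] [0.4961 0.2272 0.036 ]
[ 470  180   39  113 1890] [0.6021 0.2059 0.117 ]
[501 260  11  40 223] [0.6662 0.1361 0.117 ]
[array([0.6302, 0.2502, 0.117 ]), array([0.6327, 0.1942, 0.117 ]), array([0.6351, 0.1383, 0.117 ])]
```

```bash
sed -i 's/radians(2.5)/radians(3.0)/' h.py; python3 - <<'E'
from h import *
np.set_printoptions(precision=3,suppress=True)
H=np.array([.490,.323]);ex=np.r_[np.cos(YAW),np.sin(YAW)]
def P(t,r=.08):return np.r_[H-ex*r*np.cos(t),.03+r*np.sin(t)-.019]
R=rot(YAW)
p=P(.08);bot.goto(p+[0,0,.09],R);bot.line_to(p,R)
bot.set_gripper(0,20);print(bot.current_opening(),bot.current_contact_force())
for t in np.r_[np.arange(.2,1.5,.12),1.53,1.571]:
    bot.line_to(P(t),R,max_speed=.06);f=bot.current_contact_force();print(round(t,2),f,bot.current_opening())
for d in(.003,.006,.009,.012):
    bot.line_to(P(1.571)+np.r_[ex*d,0],R,max_speed=.03);f=np.array(bot.current_contact_force());print(d,f)
    if f[0]<-22:break
shot("scene","s4");print(bot.current_clock())
c=shot("wrist","w4");cv2.imwrite("pics/w4b.png",cv2.resize(c["pixels"],(800,500)))
E
```

```text
0.14668446975424762 [-1.531 -0.259  0.83 ]
0.2 [-1.662  0.843  0.743] 0.1403444615618374
0.32 [-5.513  2.339  1.209] 0.1423413669706673
0.44 [-7.276  2.683  1.759] 0.14392694367325265
0.56 [-11.645   2.375   2.889] 0.14441178299275312
0.68 [-16.643   2.316   6.12 ] 0.14506410034692213
0.8 [-21.894   2.436  11.701] 0.14348378983227938
0.92 [-28.749   1.463  20.417] 0.14834206344423037
1.04 [-38.103  -1.334  31.99 ] 0.14637429308633831
1.16 [-20.415  -1.73   24.634] 0.14689134581095165
1.28 [-11.775  -0.72   18.972] 0.14807675363152434
1.4 [-14.96    0.483  18.894] 0.14715393379726374
1.53 [-4.1    1.36   9.131] 0.14507421255309533
1.57 [-6.438  2.139  9.044] 0.1424354366399005
0.003 [-14.247   0.105  15.695]
0.006 [-24.602  -1.614  23.207]
17.6417
```

View pics/w4b.png

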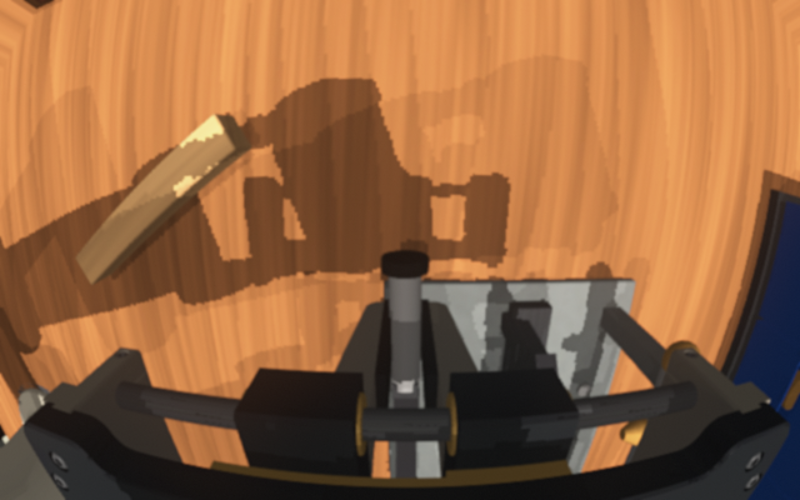

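The bar is gripped at about (405,330) and stands above the hinge line. The force dip at 1.53 followed by a rise says it is seated. I'll release and check from above.

```bash
python3 - <<'E'
from h import *
np.set_printoptions(precision=3,suppress=True)
p=np.array(bot.current_ee_pos());bot.line_to(p-[.005,0,.0],max_speed=.1)
bot.set_gripper(.4);bot.line_to(p+[-.005,0,.12],max_speed=.3)
bot.goto([.53,.14,.34],rot(YAW))
c=shot("wrist","w5");cv2.imwrite("pics/w5b.png",cv2.resize(c["pixels"],(800,500)))
shot("scene","s5");print(bot.current_clock())
E
```

```text
20.0333
```

View pics/w5b.png

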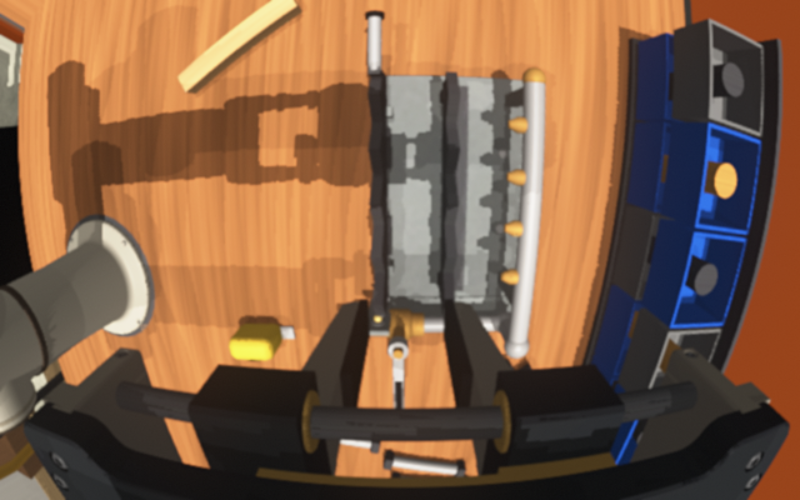

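The leg is upright, with its comb at x≈378 and the fixed comb at x≈452. The valve lever still points to -y at (398,380). Now I'll refine the rack pose and find the pipes.

```bash
python3 - <<'E'
from h import *
np.set_printoptions(precision=4,suppress=True)
w=load("w5");D=lambda x,y:(x*.8,y*.8)
hsv=cv2.cvtColor(w["pixels"],cv2.COLOR_BGR2HSV)
m=cv2.inRange(hsv,(12,140,120),(28,255,255));roi=np.zeros_like(m);roi[80:235,395:422]=255
n,l,st,ce=cv2.connectedComponentsWithStats(m&roi);T=[]
for i in range(1,n):
    if st[i,4]>15:T.append(pt(w,(st[i,0]-.5,ce[i,1]),.117))
T=np.array(T);print(T);e=T[0]-T[-1];print(np.degrees(np.arctan2(-e[0],e[1])),np.linalg.norm(np.diff(T,axis=0),axis=1))
y=np.arctan2(-e[0],e[1]);print("org",T.mean(0)-.097*np.r_[np.cos(y),np.sin(y),0])
# dark comb columns at several rows
g=w["pixels"].max(2)
for r in(80,110,140,170,200,225):
    row=g[r,280:380]<70;idx=np.where(row)[0]+280
    runs=np.split(idx,np.where(np.diff(idx)>1)[0]+1)
    print(r,[(a[0],a[-1]) for a in runs if len(a)>3],[pt(w,((a[0]+a[-1])/2,r),.110)[:2] for a in runs if len(a)>3])
# triangulate nozzles with w1: tips
w1=load("w1")
for p1,i in(((397,59.5),0),((398,94.5),1),((400,129.5),2),((400,164.5),3)):
    q=[(st[k,0]-.5,ce[k,1]) for k in range(1,n) if st[k,4]>15][i];print(tri(w1,(p1[0]-.5,p1[1]),w,q))
# pipes in scene
s=load("s5");hs=cv2.cvtColor(s["pixels"],cv2.COLOR_BGR2HSV)
m=cv2.inRange(hs,(0,0,110),(180,75,255));m[:,:220]=0;m[:225]=0;m[:,290:]=0
n,l,st,ce=cv2.connectedComponentsWithStats(m)
for i in range(1,n):
    if st[i,4]>80:
        q=np.argwhere(l==i)[:,::-1].astype(np.float32);(cx,cy),wh,a=cv2.minAreaRect(q);b=cv2.boxPoints(((cx,cy),wh,a))
        k=np.argsort([np.hypot(*(b[0]-b[j])) for j in range(4)])
        b0,b1=b[0],b[k[1]];o=[b[k[2]],b[k[3]]]
        A=pt(s,(b0+b1)/2,.014);B=pt(s,(o[0]+o[1])/2,.014);d=B-A
        print(st[i,4],(cx,cy),(A+B)/2,np.linalg.norm(d),np.degrees(np.arctan2(d[1],d[0])))
E
```

```text
[[0.6269 0.2498 0.117 ]
 [0.6301 0.1957 0.117 ]
 [0.6331 0.1416 0.117 ]
 [0.6358 0.0866 0.117 ]]
3.1264414097846287 [0.0542 0.0542 0.0551]
org [0.5346 0.1631 0.117 ]
80 [(np.int64(296), np.int64(308)), (np.int64(352), np.int64(358))] [array([0.4933, 0.2655]), array([0.5602, 0.2692])]
110 [(np.int64(296), np.int64(312)), (np.int64(354), np.int64(358))] [array([0.4977, 0.2267]), array([0.5637, 0.2304])]
140 [(np.int64(299), np.int64(310)), (np.int64(353), np.int64(363))] [array([0.5001, 0.188 ]), array([0.5689, 0.1918])]
170 [(np.int64(306), np.int64(309)), (np.int64(353), np.int64(357))] [array([0.5056, 0.1487]), array([0.5678, 0.1521])]
200 [(np.int64(305), np.int64(311)), (np.int64(352), np.int64(357))] [array([0.5079, 0.1079]), array([0.5703, 0.1112])]
225 [(np.int64(306), np.int64(309)), (np.int64(349), np.int64(361))] [array([0.5085, 0.072 ]), array([0.574 , 0.0754])]
(array([0.6288, 0.2503, 0.1106]), np.float64(0.00047702360375580997))
(array([0.6319, 0.1949, 0.1083]), np.float64(0.000991725657747922))
(array([0.6359, 0.1395, 0.1073]), np.float64(0.000371647249996268))
(array([0.6381, 0.0837, 0.1088]), np.float64(1.454585141135374e-05))
307 (249.0342559814453, 246.42465209960938) [ 0.4262 -0.2587  0.014 ] 0.1319326852736468 -7.190725096222643
435 (251.4333038330078, 304.3716735839844) [ 0.5854 -0.3206  0.014 ] 0.13154659876637756 -7.894702397271674
459 (232.08363342285156, 319.8803405761719) [ 0.601  -0.3746  0.014 ] 0.1317278978576771 -3.1982951972853195
191 (226.5, 389.5) [ 0.7432 -0.4419  0.014 ] 0.03814233593550902 -21.102198615560425
```

Pipe 2 was knocked: it is now at (.585,-.321). The others are unchanged. Rack pose is refined to (.537,.162) with yaw 3.2°. I'll hover over the first pipe to refine its position and pick it.

```bash
sed -i 's/radians(3.0)/radians(3.2)/' h.py; cat >> h.py <<'E'
def find(c,guess):
    """bright bare pipe nearest guess in wrist picture -> centre, length, angle (world)"""
    hs=cv2.cvtColor(c["pixels"],cv2.COLOR_BGR2HSV);m=cv2.inRange(hs,(0,0,95),(180,80,255))
    m=cv2.morphologyEx(m,cv2.MORPH_OPEN,np.ones((3,3),np.uint8))
    best=None
    for k in cv2.findContours(m,cv2.RETR_EXTERNAL,cv2.CHAIN_APPROX_NONE)[0]:
        if cv2.contourArea(k)<150:continue
        X=np.array([pt(c,p,.018)[:2] for p in k[:,0]],np.float32)
        (cx,cy),(w,h),_=r=cv2.minAreaRect(X);b=cv2.boxPoints(r)
        L,B=max(w,h),min(w,h)
        if not(.09<L<.14 and .012<B<.035):continue
        e=b[1]-b[0] if np.hypot(*(b[1]-b[0]))>np.hypot(*(b[2]-b[1])) else b[2]-b[1]
        a=np.arctan2(e[1],e[0]);a=(a+np.pi/2)%np.pi-np.pi/2
        d=np.hypot(cx-guess[0],cy-guess[1])
        if best is None or d<best[0]:best=(d,np.array([cx,cy]),a,L,B)
    return best
E
python3 - <<'E'
from h import *
np.set_printoptions(precision=4,suppress=True)
bot.goto([.44,-.26,.18],rot(np.radians(83)));bot.set_gripper(.36,45)
c=shot("wrist","w6");print(find(c,(.43,-.26)),find(c,(.59,-.32)),find(c,(.6,-.375)))
print(bot.current_joints(),bot.current_clock())
cv2.imwrite("pics/w6b.png",cv2.resize(c["pixels"],(800,500)))
E
```

```text
(np.float64(0.0023064428446152316), array([ 0.4323, -0.2602]), np.float32(-0.10137379), 0.11880264431238174, 0.01997053064405918) (np.float64(0.1686664864547073), array([ 0.4323, -0.2602]), np.float32(-0.10137379), 0.11880264431238174, 0.01997053064405918) (np.float64(0.20324402980740705), array([ 0.4323, -0.2602]), np.float32(-0.10137379), 0.11880264431238174, 0.01997053064405918)
[-0.77    0.0211  1.8135 -0.      1.3068 -2.219 ] 22.2583
```

View pics/w6b.png

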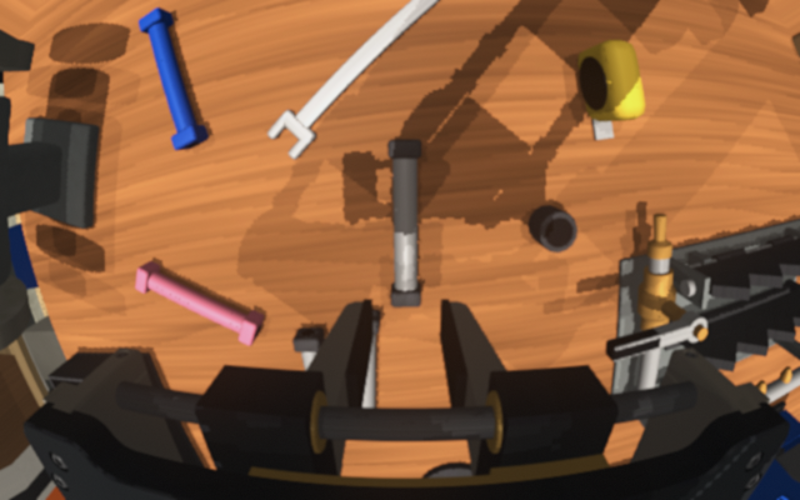

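Pipe found at (.4323,-.2602), bare length 118.8 mm as expected. It shows at display (404,222). I'll pick it and lay it in notch 4.

```bash
cat >> h.py <<'E'
NY=[None,-.084,-.028,.028,.084]
def pick(g,a,z=.004):
    R=rot(a+np.pi/2);bot.set_gripper(.36,55)
    bot.goto([*g,.10],R);bot.line_to([*g,z],R,max_speed=.12)
    bot.set_gripper(0,55);bot.line_to([*g,.17],R,max_speed=.2)
    print("picked",bot.current_opening(),bot.current_grip_force(),bot.current_contact_force(),bot.current_clock())
def place(n,dz=.010):
    R=rot(YAW+np.pi/2);p=W(0,NY[n],0)
    p0=np.array(bot.current_ee_pos());bot.line_to([*p0[:2],.19],max_speed=.2)
    bot.goto(p+[0,0,.20],R);print("over",bot.current_opening(),bot.current_grip_force(),bot.current_contact_force())
    shot("wrist",f"over{n}")
    if not .19<bot.current_opening()<.27:print("LOST?");return
    bot.line_to(p+[0,0,.125-dz],R,max_speed=.12)
    f0=np.array(bot.current_contact_force())
    for z in(.115,.110,.107,.105,.103):
        bot.line_to(p+[0,0,z-dz],R,max_speed=.06);f=np.array(bot.current_contact_force());print(z,f-f0)
        if f[2]-f0[2]>4:break
    print(bot.current_opening());bot.set_gripper(.36);bot.line_to(p+[0,0,.19],R,max_speed=.2);print("t",bot.current_clock())
E
python3 - <<'E'
from h import *
np.set_printoptions(precision=3,suppress=True)
pick([.4323,-.2602],-.101);place(4)
s=shot("scene","s7");cv2.imwrite("pics/s7b.png",cv2.resize(s["pixels"][120:340,200:510],(775,550)))
E
```

```text
picked 0.2152235136075757 54.97612416744232 [-0.39  -0.654 -3.175] 25.1833
over 0.21232827192426704 54.9760901927948 [-0.366 -0.125 -2.955]
0.115 [-0.2    0.75  -0.494]
0.11 [ 0.019 -0.158 -0.422]
0.107 [-1.494  0.152 -0.596]
0.105 [-1.025  0.47   4.335]
0.21209148460555136
t 30.3
```

View pics/s7b.png

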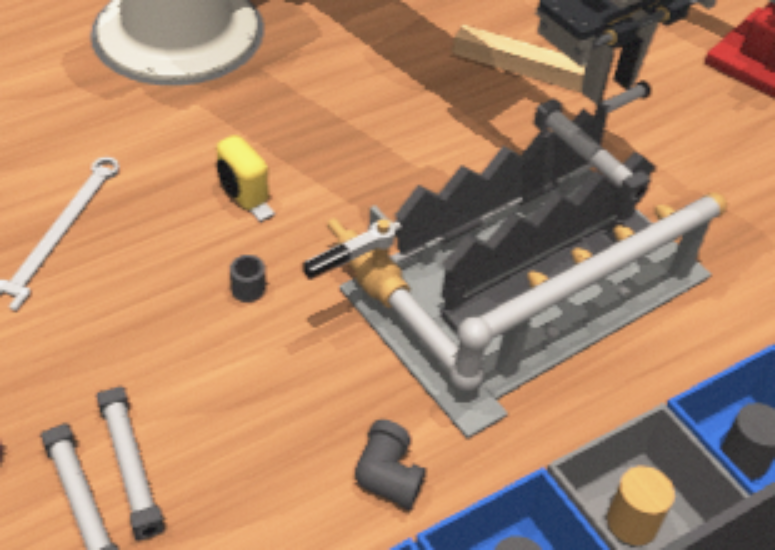

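Pipe 1 rests in notch 4 of both combs, crop (545,110)-(635,180). Contact came exactly at 105 mm. On to the second pipe and notch 3.

```bash
python3 - <<'E'
from h import *
np.set_printoptions(precision=3,suppress=True)
bot.goto([.59,-.32,.20],rot(np.radians(83)))
c=shot("wrist","w8");b=find(c,(.588,-.32));print(b,find(c,(.603,-.375)))
assert b[0]<.03 and abs(b[3]-.119)<.006
pick(b[1],b[2]);place(3)
shot("scene","s8")
E
```

```text
(np.float64(0.0016496754925390635), array([ 0.589, -0.321]), np.float32(-0.176417), 0.11909632384777069, 0.020190546289086342) (np.float64(0.002570003793262264), array([ 0.6  , -0.375]), np.float32(-0.065892816), 0.1155020222067833, 0.019927160814404488)
picked 0.21131283210973323 54.99032735824585 [-0.829 -0.701 -3.143] 35.4417
over 0.2144884647665246 54.99022722244263 [-0.723 -0.042 -2.974]
0.115 [ 0.46  -0.623  0.779]
0.11 [0.69  0.003 1.658]
0.107 [-0.155  0.309  1.022]
0.105 [-1.847  0.169  6.904]
0.21663392442103238
t 40.55
```

```bash
python3 - <<'E'
from h import *
np.set_printoptions(precision=3,suppress=True)
bot.goto([.60,-.37,.20],rot(np.radians(86)))
c=shot("wrist","w9");b=find(c,(.60,-.375));print(b)
assert b[0]<.06 and abs(b[3]-.119)<.006
pick(b[1],b[2]);place(2)
bot.goto([.53,.0,.34],rot(YAW))
c=shot("wrist","w10");s=shot("scene","s10")
cv2.imwrite("pics/s10b.png",cv2.resize(s["pixels"][120:340,200:510],(775,550)))
cv2.imwrite("pics/w10b.png",cv2.resize(c["pixels"],(800,500)))
E
```

```text
(np.float64(0.0040477116966005965), array([ 0.604, -0.375]), np.float32(-0.06506109), 0.12202242016792297, 0.019922180101275444)
picked 0.21260619051693141 54.99660909175873 [-0.604  0.532 -3.71 ] 45.675
over 0.2138383160234401 54.996634125709534 [ 0.587  0.015 -3.379]
0.115 [ 0.332 -0.985 -0.514]
0.11 [ 0.102 -1.142 -0.488]
0.107 [-1.487 -0.027  0.331]
0.105 [-2.16  -0.778  7.653]
0.2152172047203229
t 50.7833
```

View pics/s10b.png

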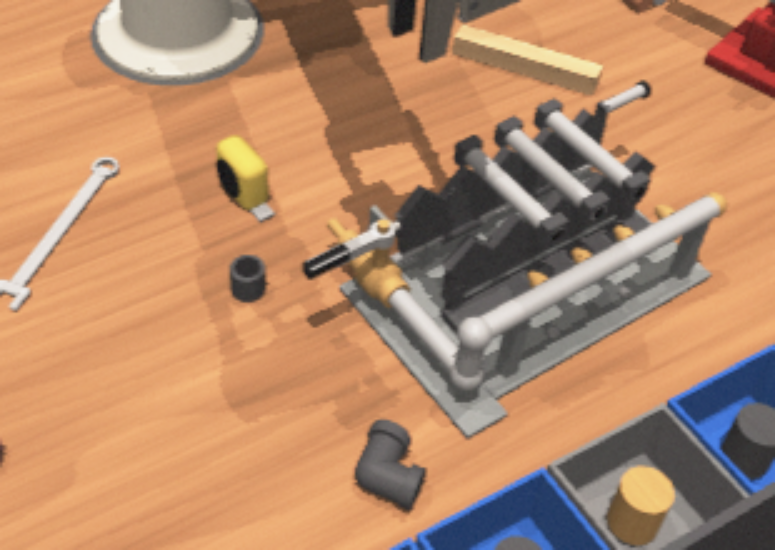

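View pics/w10b.png

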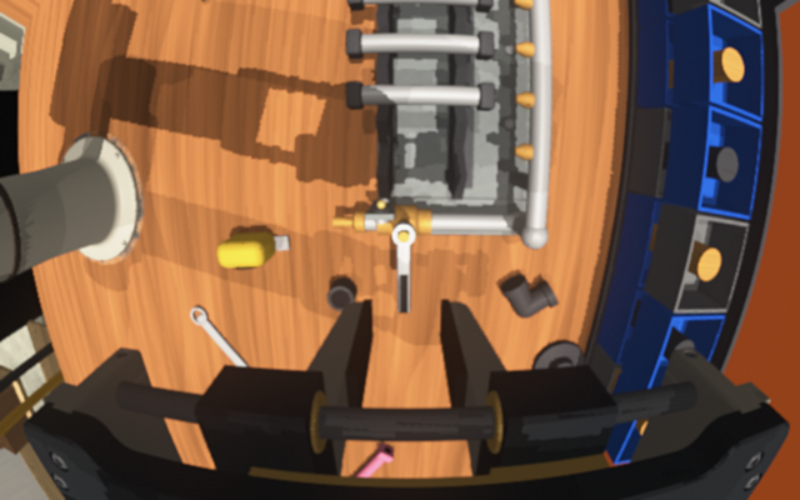

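All three pipes lie in notches 4, 3 and 2 of both combs. No fourth pipe is visible and the lever is still shut, with its stem at wrist (403,235) and end at (403,312). Now I'll set the valve half open.

```bash
python3 - <<'E'
from h import *
np.set_printoptions(precision=3,suppress=True)
c=load("w10");S=pt(c,(403*.8,235*.8),.113);E=pt(c,(403*.8,312*.8),.107);d=E-S
print(S,E,np.hypot(*d[:2]),np.degrees(np.arctan2(d[1],d[0])),"expect",np.degrees(YAW)-90)
p,r=lev(0,z=.18);bot.goto(p,r);bot.set_gripper(.45,20);bot.line_to(lev(0)[0],r)
bot.set_gripper(0,20);print(bot.current_opening())
for q in np.r_[np.arange(.1,.75,.1),.785]:
    p,r=lev(q);bot.line_to(p,r,max_speed=.06);print(round(q,2),bot.current_contact_force(),bot.current_opening())
bot.hold(.3);bot.set_gripper(.4)
bot.line_to(lev(.785,z=.2)[0],max_speed=.2)
bot.goto([.53,.0,.34],rot(YAW))
c=shot("wrist","w11");s=shot("scene","s11")
cv2.imwrite("pics/w11b.png",cv2.resize(c["pixels"][100:300,200:520],(800,500)));print(bot.current_clock())
E
```

```text
[ 0.527 -0.014  0.113] [ 0.532 -0.106  0.107] 0.09207615515194875 -86.90123571845017 expect -86.8
0.14591804674088912
0.1 [-2.574 -0.184  5.905] 0.1496366207272285
0.2 [-0.922  1.237  5.818] 0.14670626560018454
0.3 [-2.346  0.818  6.043] 0.1518572102951681
0.4 [-0.861  1.804  5.929] 0.15492750850747233
0.5 [-0.703  2.068  6.489] 0.1532252527037358
0.6 [-0.698  1.473  6.268] 0.1488511369097302
0.7 [0.054 2.398 6.88 ] 0.14921693375493172
0.78 [0.202 2.173 5.158] 0.15440610973066132
59.0
```

View pics/w11b.png

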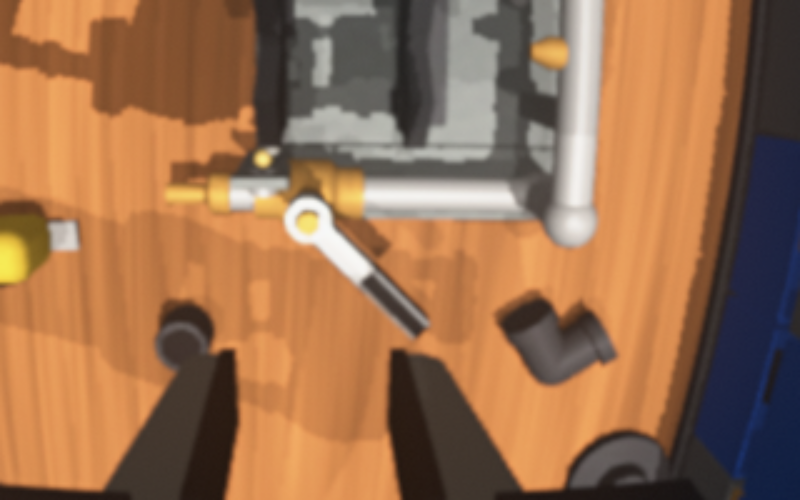

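The lever now points diagonally: stem at crop (308,221), end at (420,328). I'll check the angle numerically, confirm the pipes are undisturbed, then hand in.

```bash
python3 - <<'E'
from h import *
c=load("w11");f=lambda x,y,z:pt(c,(200+x/2.5,100+y/2.5),z)
S=f(308,221,.113);E=f(420,327,.107);d=E-S
print(np.hypot(*d[:2]),"valve deg",np.degrees(np.arctan2(d[1],d[0])-YAW)+90)
a,b=load("s10")["pixels"],load("s11")["pixels"]
df=cv2.absdiff(a,b)[150:220,370:470].max(2);print("pipe-area change",df.mean(),(df>60).sum())
s=shot("side","side11");cv2.imwrite("pics/side11b.png",s["pixels"])
E
```

```text
0.08863387362616801 valve deg 45.17755945955157
pipe-area change 2.625142857142857 0
```

View pics/side11b.png

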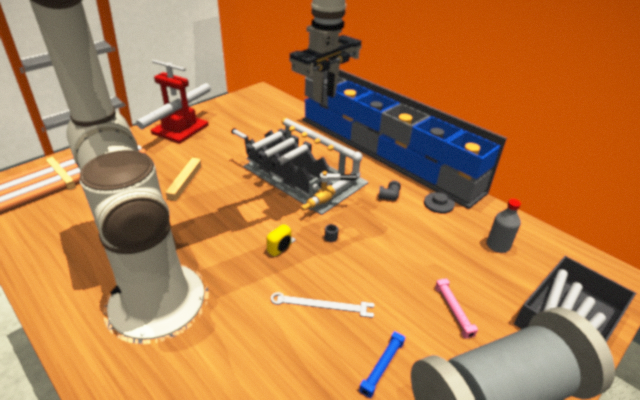

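The bench holds no more steel nutted pipes, only the blue and pink ones at (383,363) and (455,307). The three pipes sit in the rack near (280,145) and the lever reads 45°.

```bash
python3 -c "
from workcell import bot
print(bot.job_done())"
```

```text
the job is handed in; nothing more can be done
None
```

The job is done and handed in: I shut the valve, seated the leg upright, laid all three pipes on the bench in notches 4, 3 and 2 of both combs, and set the lever to half open (measured about 45°).

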